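# Scan the label of the tall can

## Robot

A 6-joint arm with a two-finger parallel gripper is mounted at the origin on the work surface. World frame = base frame: x ahead of the robot, y to its left, z up, the work surface at z = 0. Lengths are in mm, angles in degrees, forces in N, time in s.
With the tool pointing down it reaches from about 300 to 850 mm from the base axis. Payload 4.2 kg.
Tool frame: the origin (TCP) lies at the very end of the fingers, on their centre line; the grasp point (between the pads) lies 19 mm behind it; x points along the fingers, z is the direction in which the jaws open and shut, and the axes are right-handed (so a half turn about x gives the same grasp; the last joint's range is limited). The gripper opens to 91 mm and grips with 3 to 60 N. Pads are 32 mm wide; open, the fingers measure 118 mm over their backs; the gripper's body (76 mm by 178 mm) begins 60 mm behind the grasp point.
Start: joints at [-75.974, 18.312, 89.639, -0, 72.044, -1.146], TCP at [150.489, -554.974, 213.976] pointing down, gripper open.
Joint ranges: [-177.97, 177.97], [-48.28, 115.42], [12.27, 149.76], [-77.06, 257.06], [2.81, 150.46], [-146.56, 146.56]. Speed limits (degrees/s): [147.25, 147.25, 180, 180, 180, 180].

## Interface

Orientations are given as [roll, pitch, yaw] about the fixed x, y, z axes, in that order (R = Rz(yaw) Ry(pitch) Rx(roll)).
In Python, from workcell import state, grab_frame, camera_info, env, search_frame, place_of gives the robot as it stands.
- The arm moves only by the tool drive_tool, never from a script. Its argument "plan" is a list of rows, each a list of 7 numbers: the turn, a rotation vector about the world's x, y, z in degrees, then the shift along the world's x, y, z in mm, then the finger opening in mm, from 0 to 91.2. In form: [[wx, wy, wz, dx, dy, dz, jaw], ...]. A call has 1 to 10 rows; each row is the pose to reach, as a shift and turn from the pose measured when the call began; what a row does not reach only later rows make up. A row lasts 1/8 s, in which the tool goes at most 62.5 mm and 10.7 degrees, less where a joint would pass 70% of its speed; a pose out of reach is approached as far as the arm can. A call with a gripper value outside its range is refused whole. The fingers move at their own pace and stop on an object; "grip_force" is the grip in N (left out, the last holds). Time passes only in rows, so rows that repeat a pose let the fingers close. It gives the time, the measured TCP pose, the force and the opening at its end, in the units of the state.
- state(): the state, without advancing time (a new reading comes with each control period).
- grab_frame(name): name is "scene" or "top"; returns the picture (480x640x3 uint8, red, green, blue); there is no depth.
- camera_info(name): a dict with "intrinsics" (3x3 intrinsics, pixels), "origin" and "orientation" of the camera in the world. Camera axes: x right, y down, z forward; pixel columns grow to the right and rows downward; lengths in mm; the calibration is good to about 2 mm. A picture is of the moment at which its call begins. camera_info takes no time and is no camera call.
- env.job_done(): hands the job in, once; it reports no verdict.
Trained networks look in the newest picture that a camera, given by its name, has taken for a name from the list of things; names that differ only in an ending like _2 or _b are one class to them, and where a whole thing is asked for, a point or a joint stands for the part that bears it (a point fixed in the world has none). Each returns a list of dicts, best first, with "p" (0 to 1); they miss things now and then, are a little off and sometimes report something else, mostly with a low value. They report only what shows in the picture. A call takes as long as a camera call. They do not tell look-alikes from the thing itself.
- search_frame(camera, label): "rect" ([left, top, right, bottom] as shares, 0 to 1, of the picture: columns of its width, rows of its height, round what is visible of it).
- place_of(camera, label): "location" ([column, row] as shares, 0 to 1, of the picture: columns of its width, rows of its height: a listed point, or the origin of a listed thing).
The state is a dict: "time_s": time; "qpos": joint angles; "qvel": joint speeds; "effort": joint torques, N m; "ee_pos": TCP position; "ee_rot": TCP orientation; "force": force on the tool from outside, world axes, zero at the start; "torque": the same for the moment, N m; "gripper_width": finger opening in mm.
Only numpy, scipy, OpenCV 4.12 (cv2) and the standard library are available. Lean on these libraries where they do the work, as an engineer would, in place of code of your own. Each camera call takes 0.05 s, during which the arm holds its last target. There are 200 camera calls.

## Task

Pick up the grey handheld barcode scanner and hold it still for two seconds with its window about 10 cm from the barcode label on the taller of the two handled cans, pointing squarely at the middle of the label; do not read the short can's label. Then set the scanner down flat on its underside in the middle of its black rubber mat, without dropping it, and let go. Leave both cans, the jar and the tray of lids where they stand.

Things in the scene. Friction and masses are not known exactly. Their poses are not given: they have to be found in the camera images.
- scanner: grey handheld barcode scanner, 190 mm long, 200 g. Origin on its flat underside; x forward to the head, z up. Handle: straight flat-sided bar 34 mm wide (y), 34 mm high, x -88 to +40 mm; grip it across y at x 0 to 15 mm (near the centre of mass). Head: block 56 mm wide (y), x 44 to 106 mm, z 9 to 71 mm, its window looking forward and 45 degrees down
- scanner_eye: the dark window in the scanner's head, rigid with the scanner, at (90.6, 0, 24.4) mm in the scanner's frame, 30 x 44 mm. Its z axis is the beam direction, out of the window: (0.707, 0, -0.707) in the scanner's frame; its y axis lies along the scanner's y axis
- aim (a point): point in the air on the beam 100 mm out from the window, rigid with the scanner, at (161.3, 0, -46.3) mm in the scanner's frame; the axes are those of the window
- mat: the scanner's black rubber mat, fixed, 220 (x) x 120 (y) x 4 mm thick; origin at the centre of its underside, on the counter
- tall_can: taller handled can, cream plastic, loose, 1 kg. Origin at centre of underside; footprint 100 (x) x 130 (y) mm, front to -x. Upright to 110 mm, then the front shoulder slopes up and back at 45 degrees (x -50, z 110 mm to x 20, z 180 mm); flat top at 180 mm, black cap to 205 mm, handle loop at the back to x = 82 mm
- tall_can_label: white barcode label with black bars, flat on the tall can's sloping shoulder; origin at its centre, at (-15, 0, 145) mm in the can's frame. Its z axis points out of the label, towards the front and up at 45 degrees: (-0.707, 0, 0.707) in the can's frame; x up the slope (50 mm long), y across (80 mm)
- short_can: shorter handled can, same make and footprint, loose; upright to 50 mm, shoulder slopes to the flat top at 120 mm, cap up to 145 mm; origin at the centre of its underside, front to -x
- short_can_label: the same kind of label on the short can's shoulder, at (-15, 0, 85) mm in the can's frame, same axes as the tall can's label; not to be read
- jar: closed cream jar, 68 mm in diameter, 65 mm tall, loose; origin at the centre of its underside
- lid_tray: white tray 150 (x) x 100 (y) x 30 mm with black ring lids, loose; origin at the centre of its underside
Not all that is in view belongs to the job. What is shaped like the tall_can but blue is not meant.

How it is judged (in metres and radians):
On the way, in this order (a step that is already met when the one before it is completed fails the run):
1. scanner still (< 0.03 m/s, 0.2 rad/s) for 1.5 s, window 50-150 mm out from the tall can's label, aim point within 25 mm (label x) and 35 mm (y) of its middle, beam within 0.35 rad of square (z of scanner_eye in the frame of tall_can_label between 0.05 and 0.15 m and x of aim in the frame of tall_can_label between -0.025 and 0.025 m and y of aim in the frame of tall_can_label between -0.035 and 0.035 m and angle between the z axis of scanner_eye and the z axis of tall_can_label, either way round below 0.35 rad and linear speed of scanner below 0.03 m/s and angular speed of scanner below 0.2 rad/s and z of aim in the frame of tall_can_label below 0.06 m), for 1.5 s.
2. the scanner is set down on the mat, its underside less than 10 mm above the mat, while the fingers still hold it (x of scanner in the frame of mat between -0.06 and 0.06 m and y of scanner in the frame of mat between -0.04 and 0.04 m and angle between scanner's own z axis and vertical below 0.12 rad and z of scanner in the frame of mat below 0.014 m and contact force between the fingers and scanner above 1 N and linear speed of scanner below 0.1 m/s), for 0.1 s.
At the end, for the whole second after the job is handed in: the scanner lies at rest flat on its underside on the mat (tilt under 0.12 rad), its origin within 60 mm (mat's x) and 40 mm (mat's y) of the mat's centre, let go; the cans, the jar and the tray are within 20 mm of where they began (x of scanner in the frame of mat between -0.06 and 0.06 m and y of scanner in the frame of mat between -0.04 and 0.04 m and angle between scanner's own z axis and vertical below 0.12 rad and z of scanner in the frame of mat below 0.008 m and linear speed of scanner below 0.02 m/s and distance of each of tall_can, short_can, jar, lid_tray from where it was at the start of the episode below 0.02 m); the robot touches nothing.
It fails at once if a can, the jar or the tray is moved by more than 20 mm or a can is tipped by more than 0.2 rad (distance of any of tall_can, short_can, jar, lid_tray from where it was at the start of the episode above 0.02 m or angle between any of tall_can, short_can's own z axis and vertical above 0.2 rad).
It fails at once if the scanner is held still aimed at the short can's label (same measures as for the tall can) (z of scanner_eye in the frame of short_can_label between 0.05 and 0.15 m and x of aim in the frame of short_can_label between -0.025 and 0.025 m and y of aim in the frame of short_can_label between -0.035 and 0.035 m and angle between the z axis of scanner_eye and the z axis of short_can_label, either way round below 0.35 rad and linear speed of scanner below 0.03 m/s and angular speed of scanner below 0.2 rad/s and z of aim in the frame of short_can_label below 0.06 m).
It also fails if it takes over 51 s, if anything falls off the work surface, if the arm or the gripper's body presses on something with over 40 N, if the wrist force passes 120 N, or if a joint passes its speed limit or range.

## Working session

There is one attempt and no reset: what is moved stays moved. The work goes in short steps, Python scripts to look and compute and a tool call to move; the robot and the scene stay as the last step left them, time stands still between calls to the robot, and variables do not carry over. Pictures are saved under pics/ and viewed, about 8 in all and at most 12, crops included, and the job is handed in when it is done.

Besides the shell and the picture viewer there is one more tool, called after "Call:" as name(argument=value, ...), one argument or row to a line, values as JSON. drive_tool: Moves the arm, as the interface text tells. Its arguments: {"type":"object","properties":{"plan":{"type":"array"},"grip_force":{"type":"number"}},"required":["plan"]}

```bash
mkdir -p pics
python3 - <<'E'
from workcell import *
import cv2
print(state())
for c in ["scene","top"]:
    im=grab_frame(c); cv2.imwrite(f"pics/{c}0.png",im[:,:,::-1])
    print(c,camera_info(c))
    for n in ["scanner","scanner_eye","mat","tall_can","tall_can_label","short_can","short_can_label","jar","lid_tray"]:
        print(n,[(round(d['p'],2),[round(d['location'][0]*640),round(d['location'][1]*480)]) for d in place_of(c,n)][:4],
          [(round(d['p'],2),[round(v*s) for v,s in zip(d['rect'],[640,480]*2)]) for d in search_frame(c,n)][:4])
E
```

```text
{'time_s': 0.0, 'qpos': array([-7.59732769e+01,  1.83497275e+01,  8.97065466e+01, -1.70191389e-04,
        7.20430250e+01, -1.14753383e+00]), 'qvel': array([-0.02270538, -0.00701762, -0.05454033, -0.01395661, -0.00786595,
        0.01646142]), 'effort': array([-1.62628676e-03, -4.12465203e+01, -2.31974423e+01,  7.25781801e-02,
        4.58297809e-02, -1.44648866e-04]), 'ee_pos': array([ 150.37111262, -554.46615726,  213.13850757]), 'ee_rot': array([178.9458308 ,  89.9007008 , 104.12014031]), 'force': array([-0.09783778,  0.2181486 ,  0.13234035]), 'torque': array([0.03809086, 0.00643503, 0.01616397]), 'gripper_width': 91.14387391622276}
scene {'intrinsics': array([[617.4440785 ,   0.        , 331.64913746],
       [  0.        , 617.4440785 , 241.78620924],
       [  0.        ,   0.        ,   1.        ]]), 'origin': array([1199.66737527,  478.24006518,  873.65345293]), 'orientation': array([-132.25636566,   -0.18300684,  122.38709875])}
scanner [(0.61, [215, 205])] [(0.66, [164, 178, 252, 220])]
scanner_eye [] []
mat [(0.84, [219, 206])] [(0.78, [162, 179, 269, 240]), (0.72, [247,
[... 758 characters left out ...]
  -19.46642695, 1222.08786814]), 'orientation': array([-175.95816364,    1.71547802,  -90.31090664])}
scanner [(0.85, [457, 258])] [(0.64, [435, 210, 492, 297])]
scanner_eye [] []
mat [(0.98, [457, 254])] [(0.75, [419, 203, 499, 311])]
tall_can [(0.88, [175, 357]), (0.59, [271, 134])] [(0.94, [116, 326, 206, 393]), (0.87, [228, 81, 307, 166])]
tall_can_label [(0.69, [156, 374])] [(0.82, [134, 367, 176, 383]), (0.69, [247, 112, 288, 145]), (0.45, [312, 212, 338, 243])]
short_can [] [(0.9, [340, 78, 407, 154])]
short_can_label [(0.97, [372, 127])] []
jar [(0.59, [326, 229])] [(0.82, [310, 212, 340, 241]), (0.33, [438, 209, 493, 299])]
lid_tray [(0.9, [175, 262])] [(0.56, [148, 225, 199, 298])]
```

View pics/scene0.png

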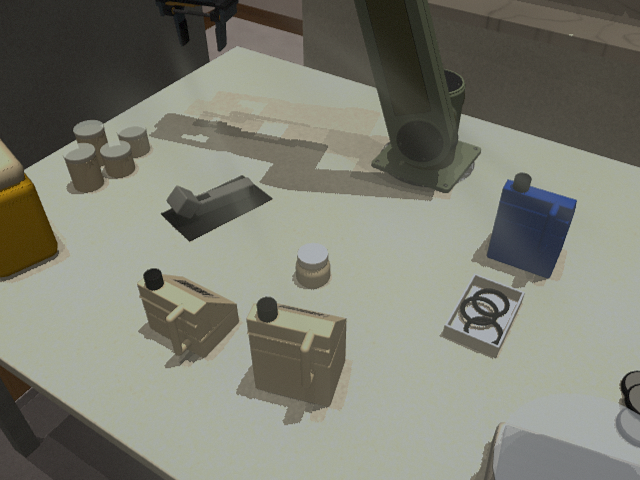

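View pics/top0.png

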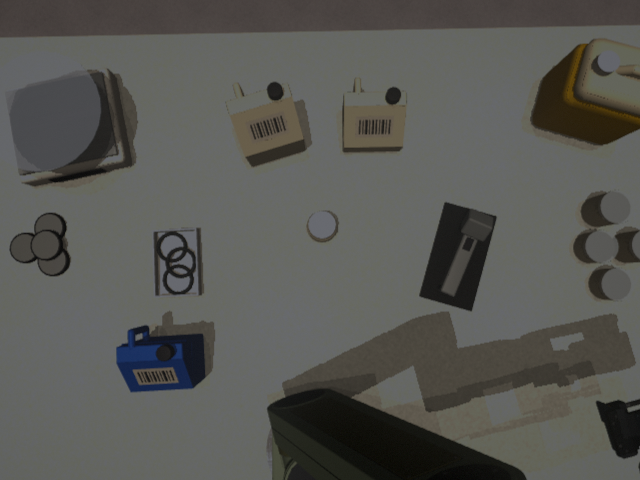

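The only scanner in view is the grey one at top (457,255) / scene (215,200). There are three can look-alikes in the top view:
- The cream can at (271,134) looks taller in the scene view at (300,350).
- The cream can at (372,127) is the shorter one, scene (190,315).
- The blue can at (165,360) is not meant.

I'll check this choice in close crops and by triangulating the cap heights.

Run:
```python
import cv2,numpy as np
t=cv2.imread("pics/top0.png");s=cv2.imread("pics/scene0.png")
def crop(im,x0,y0,x1,y1,k):
    c=cv2.resize(im[y0:y1,x0:x1],None,fx=k,fy=k,interpolation=cv2.INTER_CUBIC)
    c=np.clip(c.astype(float)*1.8,0,255).astype(np.uint8)
    for x in range(-(-x0//10)*10,x1,10):
        cv2.line(c,((x-x0)*k,0),((x-x0)*k,6),(0,0,255),1)
        if x%20==0: cv2.putText(c,str(x),((x-x0)*k+2,14),0,.35,(0,0,255),1)
    for y in range(-(-y0//10)*10,y1,10):
        cv2.line(c,(0,(y-y0)*k),(6,(y-y0)*k),(0,0,255),1); cv2.putText(c,str(y),(8,(y-y0)*k+4),0,.35,(0,0,255),1)
    return c
o=np.zeros((580,800,3),np.uint8)
a=crop(t,415,198,505,314,5);o[:a.shape[0],:a.shape[1]]=a   #450x580
b=crop(s,160,172,275,242,3);o[:b.shape[0],452:452+b.shape[1]]=b
cv2.imwrite("pics/c1.png",o)
o=np.zeros((600,800,3),np.uint8)
a=crop(t,220,75,412,170,4);o[:a.shape[0],:a.shape[1]]=a
b=crop(s,135,262,350,358,2) ;o[385:385+b.shape[0],:b.shape[1]]=b
cv2.imwrite("pics/c2.png",o)
```

```text
(no output)
```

View pics/c1.png

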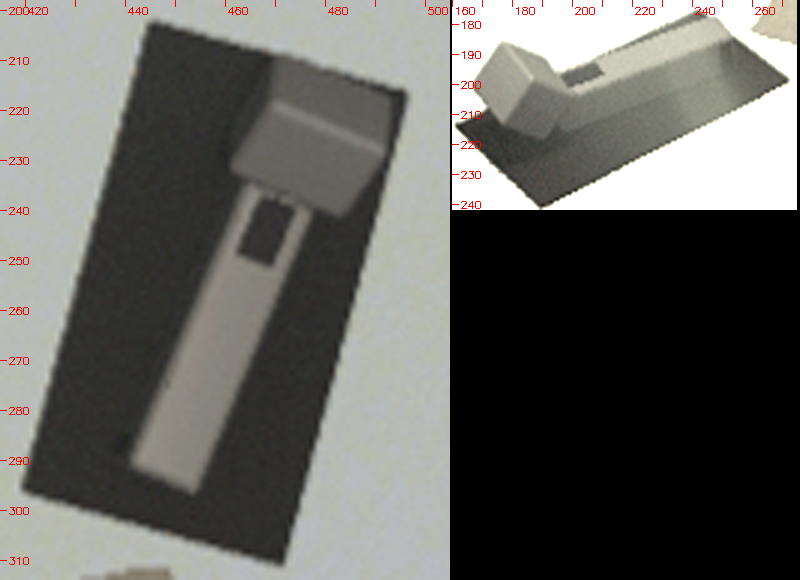

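View pics/c2.png

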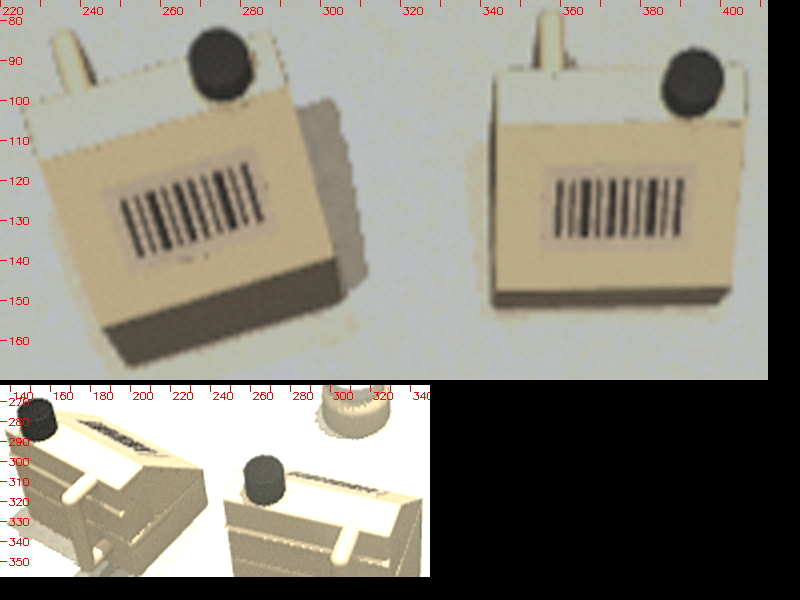

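The crops confirm the scanner: one grey bar with its head at the top end, hole centre at top (467.5,244.5) and scene (204.7,196.7). The tall can is the left cream one, with its label centre at top (268,128); the right one is short, with its label at (373,127). Next I measure them from both views.

```bash
cat > h.py <<'E'
import numpy as np
from scipy.spatial.transform import Rotation as R
from scipy.optimize import least_squares
from workcell import camera_info
C={}
for n in("top","scene"):
    c=camera_info(n); C[n]=(np.array(c["intrinsics"]),np.array(c["origin"]),R.from_euler("xyz",c["orientation"],degrees=True).as_matrix())
def proj(n,P):
    K,o,M=C[n]; q=(np.atleast_2d(P)-o)@M@K.T; return q[:,:2]/q[:,2:]
def ray(n,p):
    K,o,M=C[n]; return o,M@np.linalg.solve(K,[p[0],p[1],1])
def onz(n,p,z):
    o,d=ray(n,p); return o+d*(z-o[2])/d[2]
def tri(a,b):
    r=least_squares(lambda X:np.r_[proj("top",X)[0]-a,proj("scene",X)[0]-b],onz("top",a,50)); return r.x,np.abs(r.fun).max()
def fit(obs,x0,z0=0):
    def f(v):
        Rz=R.from_euler("z",v[2]).as_matrix()
        return np.concatenate([proj(n,Rz@np.array(P)+[v[0],v[1],z0])[0]-p for n,P,p in obs])
    r=least_squares(f,x0,loss="soft_l1"); return r.x[:2],np.degrees(r.x[2]),r.fun.round(1).reshape(-1,2).tolist()
E
python3 - <<'E'
from h import *
for n,a,b in [("tallcap",(275,90.5),(267,299.5)),("shortcap",(393,94.5),(153.5,271)),("hole",(467.5,244.5),(204.7,196.7)),
 ("mat1",(444.8,202.3),(161.5,214)),("mat2",(496,216.5),(190.3,241)),("mat3",(471,311),(272,198.5)),("mat4",(419,296),(242.7,176.3)),
 ("hr1",(441,291.5),(242.7,176.7)),("hr2",(454,297),(253,184.7)),]:
    print(n,*[np.round(v,1) for v in tri(a,b)])
T="top"
print("mat",fit([(T,(110,60,4),(444.8,202.3)),(T,(110,-60,4),(496,216.5)),(T,(-110,-60,4),(471,311)),(T,(-110,60,4),(419,296)),
 ("scene",(110,60,4),(161.5,214)),("scene",(110,-60,4),(190.3,241)),("scene",(-110,-60,4),(272,198.5))],[350,-340,0]))
print("scanner",fit([(T,(-88,17,34),(441,291.5)),(T,(-88,-17,34),(454,297)),(T,(40,17,34),(463.5,234)),(T,(40,-17,34),(477,240)),
 ("scene",(-88,-17,34),(253,184.7))],[350,-340,-.3],4))
for nm,obs in {"tall":[((-50,65,110),(245.5,156.5)),((-50,-65,110),(303,139.5)),((-50,65,0),(252,166.5)),((-50,-65,0),(305.5,149.5)),((20,65,180),(229.5,114.5)),((20,-65,180),(288,97.5)),((-15,0,145),(268.3,127.8))],
 "short":[((-50,65,50),(343,149)),((-50,-65,50),(400,147)),((20,65,120),(344,106)),((20,-65,120),(403,105)),((-15,0,85),(372.7,126.8))]}.items():
    print(nm,fit([(T,*o) for o in obs],[600,0,0]))
    print(" label direct",onz(T,obs[-1][1],obs[-1][0][2]).round(1))
print("jar",onz(T,(322,226),65),"mat z0 blue", onz(T,(175,262),30))
E
```

```text
tallcap [735.   75.  207.2] 0.3
shortcap [ 743.9 -157.5  148.1] 0.3
hole [ 446.3 -326.2   36.8] 0.2
mat1 [ 555.7 -299.3   69.7] 15.0
mat2 [ 495.6 -395.6  -82.6] 15.9
mat3 [ 274.8 -330.   -78.9] 16.7
mat4 [ 356.  -242.6   65. ] 16.4
hr1 [ 353.1 -274.5   51.9] 6.2
hr2 [ 328.5 -296.     7.9] 3.2
mat (array([ 422.5551629 , -312.11770361]), np.float64(-16.871163974911966), [[-0.2, -0.7], [0.7, 0.1], [-0.6, 0.7], [-1.2, 0.1], [28.2, 25.8], [-29.1, -28.9], [-28.4, -24.6]])
scanner (array([ 422.7747993 , -315.46154422]), np.float64(-23.87134010236762), [[-1.3, -1.7], [0.4, -0.9], [-1.0, 1.5], [0.1, 1.7], [-6.0, -9.3]])
tall (array([695.17119974, 100.42610756]), np.float64(-32743.956575504348), [[-1.3, 0.1], [1.0, -0.7], [-0.6, 0.8], [0.5, 1.6], [-0.4, 0.5], [4.6, -1.4], [-0.6, -0.5]])
 label direct [679.6  95.  145. ]
short (array([ 709.7594495 , -120.56016083]), np.float64(33480.55349582559), [[-1.2, -1.0], [1.5, -0.3], [-1.9, 0.6], [2.3, 0.1], [-0.1, 0.4]])
 label direct [ 695.6 -120.9   85. ]
jar [486.82384209 -11.67967827  65.        ] mat z0 blue [412.88553484 314.10929243  30.        ]
```

Run:
```python
from h import *
from workcell import state
T="top";S="scene"
m=fit([(T,(110,60,4),(444.8,202.3)),(T,(110,-60,4),(496,216.5)),(T,(-110,-60,4),(471,311)),(T,(-110,60,4),(419,296)),
 (S,(110,-60,4),(161.5,214)),(S,(110,60,4),(190.3,241)),(S,(-110,60,4),(272,198.5)),(S,(-110,-60,4),(240,176.3))],[420,-312,-.3]);print("mat",m)
for a,b in [((444.8,202.3),(190.3,241)),((496,216.5),(161.5,214)),((419,296),(272,198.5))]: print(tri(a,b))
s=fit([(T,(-88,17,34),(441,291.5)),(T,(-88,-17,34),(454,297)),(T,(40,17,34),(463.5,234)),(T,(40,-17,34),(477,240)),
 (S,(-88,17,34),(253,184.7))],[420,-315,-.4],4);print("scanner",s)
# handle axis from edges at z=38
for a,b in [((441,291.5),(463.5,234)),((454,297),(477,240))]:
    d=onz(T,b,38)-onz(T,a,38); print("edge yaw",np.degrees(np.arctan2(d[1],d[0])),onz(T,a,38),onz(T,b,38))
st=state(); M=R.from_euler("xyz",st["ee_rot"],degrees=True).as_matrix(); print(M.round(3),st["ee_pos"])
for q in proj(S,[[680.8,96.3,145],[695,100,0]]): print(q)
```

```text
mat (array([ 424.09413128, -312.46543878]), np.float64(-15.898021205334707), [[-1.0, -1.1], [0.2, -1.2], [0.5, -0.2], [-0.4, 0.0], [-0.9, -0.9], [-0.4, -0.6], [1.1, -1.1], [2.2, -2.3]])
(array([ 543.98856774, -287.61730471,   -0.70024194]), np.float64(0.25479937734681357))
(array([ 511.11182063, -401.2176945 ,   -0.69787134]), np.float64(0.07117619259659591))
(array([ 3.35126444e+02, -2.26785465e+02,  2.32066543e-02]), np.float64(0.37806569960912384))
scanner (array([ 424.42361511, -316.27803519]), np.float64(-23.26844351088717), [[-0.6, -2.3], [1.2, -1.6], [-0.8, 0.7], [0.3, 0.8], [0.3, -1.8]])
edge yaw -22.464833524515097 [ 345.4308001  -267.04700719   38.        ] [ 469.41676238 -318.31454148   38.        ]
edge yaw -23.138762314009927 [ 333.51003931 -294.58888075   38.        ] [ 456.15238229 -346.99836783   38.        ]
[[ 0.     0.965  0.262]
 [-0.     0.262 -0.965]
 [-1.     0.     0.   ]] [ 150.48578472 -554.97597445  213.97478581]
[301.63929826 310.20070181]
[301.22360002 372.98527108]
```

Call:
drive_tool(
  plan=[
    [0,0,-6,40,34,0,91],
    [0,0,-12,85,72,-15,91],
    [0,0,-18,130,110,-30,91],
    [0,0,-24,175,148,-50,91],
    [0,0,-30,220,186,-70,91],
    [0,0,-35,260,220,-85,91],
    [0,0,-38.2,279.5,236.3,-94,91],
    [0,0,-38.2,279.5,236.3,-94,91],
    [0,0,-38.2,279.5,236.3,-94,91],
  ],
)

```text
time_s: 3.02
ee_pos: [429.7, -319.2, 120.3]
ee_rot: [17.9, 90.0, -95.2]
force: [-0.6, -0.6, 0.5]
gripper_width: 91.4
```

Call:
drive_tool(
  plan=[
    [0,0,0,0.3,0.5,-35,91],
    [0,0,0,0.3,0.5,-70,91],
    [0,0,0,0.3,0.5,-95,91],
    [0,0,0,0.3,0.5,-108,91],
    [0,0,0,0.3,0.5,-110,91],
    [0,0,0,0.3,0.5,-110,60],
    [0,0,0,0.3,0.5,-110,40],
    [0,0,0,0.3,0.5,-110,25],
    [0,0,0,0.3,0.5,-110,20],
    [0,0,0,0.3,0.5,-110,20],
  ],
  grip_force=25,
)

```text
time_s: 4.28
ee_pos: [430.0, -318.7, 10.4]
ee_rot: [27.7, 90.0, -85.3]
force: [0.3, 0.2, -0.0]
gripper_width: 43.3
```

Call:
drive_tool(
  plan=[
    [0,0,0,0,0,0,20],
    [0,0,0,0,0,5,20],
    [0,0,0,0,0,20,20],
    [0,0,0,0,0,40,20],
    [0,0,0,0,0,60,20],
    [0,0,0,0,0,60,20],
  ],
)

```text
time_s: 5.03
ee_pos: [431.2, -319.6, 72.6]
ee_rot: [69.1, 89.7, -43.9]
force: [-0.1, -0.2, -2.2]
gripper_width: 33.7
```

Run:
```python
from workcell import *
import cv2
a=grab_frame("scene")[100:300,100:360,::-1];b=grab_frame("top")[150:350,380:560,::-1]
k=cv2.resize(a,None,fx=1.8,fy=1.8),cv2.resize(b,None,fx=1.8,fy=1.8)
cv2.imwrite("pics/g.png",cv2.convertScaleAbs(cv2.hconcat(k),alpha=1.7));print(state()["time_s"],state()["ee_pos"],state()["gripper_width"],state()["force"])
```

```text
5.125 [ 429.84476502 -318.56291545   70.50442369] 33.80498649490078 [-0.01856256 -0.8492021  -1.82558165]
```

View pics/g.png

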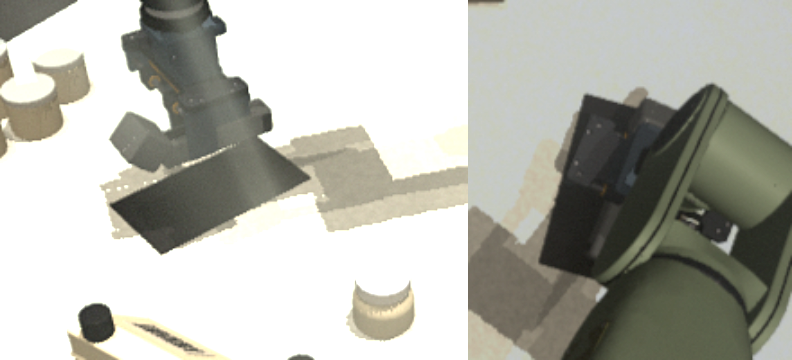

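The scanner is lifted: scene (195,240) full frame, width 33.8 mm, and the force shows about 2 N. I'll overlay the expected scanner model on the picture to check the in-hand pose.

```bash
cat >> h.py <<'E'
import cv2
def box(x0,x1,y,z0,z1): 
    P=[(x,s*y,z) for x in(x0,x1) for s in(-1,1) for z in(z0,z1)]
    return P,[(i,j) for i in range(8) for j in range(i) if bin(i^j).count("1")==1]
def overlay(n,im,org,Rm,k=1,off=(0,0)):
    for bx,col in ((box(-88,40,17,0,34),(0,0,255)),):
        q=(proj(n,np.array(bx[0])@Rm.T+org)-off)*k
        for i,j in bx[1]: cv2.line(im,*[tuple(int(v) for v in q[a]) for a in(i,j)],col,1)
    w=(proj(n,np.array([[106,28,40],[106,-28,40],[90.6,22,24.4],[90.6,-22,24.4],[75,28,71],[75,-28,71],[44,28,40],[44,-28,40],[75,28,9],[75,-28,9]])@Rm.T+org)-off)*k
    for a in w: cv2.circle(im,tuple(int(v) for v in a),2,(0,255,0),-1)
E
python3 - <<'E'
from h import *
from workcell import *
im=grab_frame("scene")[140:230,140:270,::-1]
im=cv2.convertScaleAbs(cv2.resize(im,None,fx=6,fy=6,interpolation=cv2.INTER_CUBIC),alpha=1.7)
st=state(); M=R.from_euler("xyz",st["ee_rot"],degrees=True).as_matrix()
print(M.round(3),st["ee_pos"])
y=-M[:,2]; z=-M[:,0]; Rm=np.c_[np.cross(y,z),y,z]
overlay("scene",im,st["ee_pos"]+Rm@[-8,0,-6],Rm,6,(140,140)); cv2.imwrite("pics/ov.png",im)
E
```

```text
[[-0.001  0.921 -0.391]
 [-0.    -0.391 -0.921]
 [-1.    -0.001  0.   ]] [ 429.57805418 -318.33939612   69.99793968]
```

View pics/ov.png

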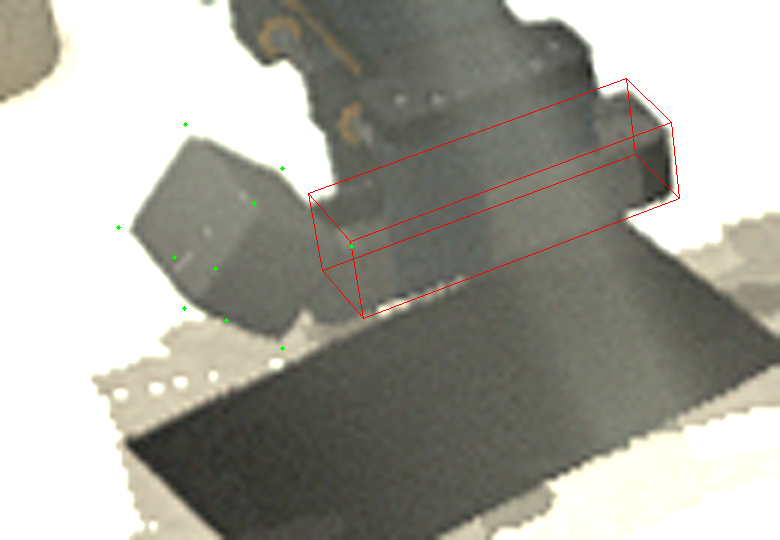

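The scanner hangs level, within about 3 mm of the predicted place. Now I lift and carry it to the tall can.

Call:
drive_tool(
  plan=[
    [0,0,0,0,10,25,20],
    [0,0,3,5,30,60,20],
    [0,0,8,15,65,95,20],
    [0,0,13,28,105,120,20],
    [0,0,18,41,147,128,20],
    [0,0,23,54,190,128,20],
    [0,0,28,67,233,128,20],
    [0,0,33,80,276,128,20],
    [0,0,36,91,316,128,20],
    [0,0,38,97,345,128,20],
  ],
)

```text
time_s: 6.42
ee_pos: [526.3, 28.4, 196.7]
ee_rot: [-94.2, 89.8, -169.0]
force: [-0.0, -0.6, -3.0]
gripper_width: 34.1
```

```bash
python3 -c "
from workcell import *;from scipy.spatial.transform import Rotation as R
s=state();print(s['time_s'],s['ee_pos'],R.from_euler('xyz',s['ee_rot'],degrees=True).as_matrix().round(3),s['gripper_width'])"
```

```text
6.425 [526.32463123  28.38718514 196.74951692] [[-0.003  0.965  0.261]
 [-0.001  0.261 -0.965]
 [-1.    -0.003 -0.   ]] 34.08975058703971
```

Call:
drive_tool(
  plan=[
    [0,0,0.5,3,13,0.5,20],
    [0,0,1,6,23,1,20],
    [0,0,1,6.7,25.3,1,20],
    [0,0,1,6.7,25.3,1,20],
    [0,0,1,6.7,25.3,1,20],
    [0,0,1,6.7,25.3,1,20],
    [0,0,1,6.7,25.3,1,20],
  ],
)

```text
time_s: 7.3
ee_pos: [533.0, 53.4, 197.8]
ee_rot: [-94.5, 89.8, -168.4]
force: [0.3, 0.4, -1.9]
gripper_width: 33.8
```

Run:
```python
from h import *
from workcell import *
fr=grab_frame("scene"); t=grab_frame("top")
x0,y0,k=190,150,4
im=cv2.convertScaleAbs(cv2.resize(fr[y0:y0+145,x0:x0+190,::-1],None,fx=k,fy=k,interpolation=cv2.INTER_CUBIC),alpha=1.7)
st=state(); M=R.from_euler("xyz",st["ee_rot"],degrees=True).as_matrix(); print(st["time_s"],st["ee_pos"],st["gripper_width"])
y=-M[:,2]; z=-M[:,0]; Rm=np.c_[np.cross(y,z),y,z]; o=st["ee_pos"]+Rm@[-8,0,-6]
overlay("scene",im,o,Rm,k,(x0,y0)); 
a=o+Rm@[161.3,0,-46.3]; L=np.array([680.4,96,145]); Rc=R.from_euler("z",16,degrees=True).as_matrix(); print("aim err in can frame",Rc.T@(a-L), "yaw",np.degrees(np.arctan2(Rm[1,0],Rm[0,0])),o)
cv2.imwrite("pics/aim.png",im)
```

```text
7.4 [533.03822315  53.57918783 197.84054147] 34.04770378263583
aim err in can frame [-0.1882662   0.2200188   0.12671696] yaw 16.137665775560674 [525.33755798  51.35234724 191.86216904]
```

View pics/aim.png

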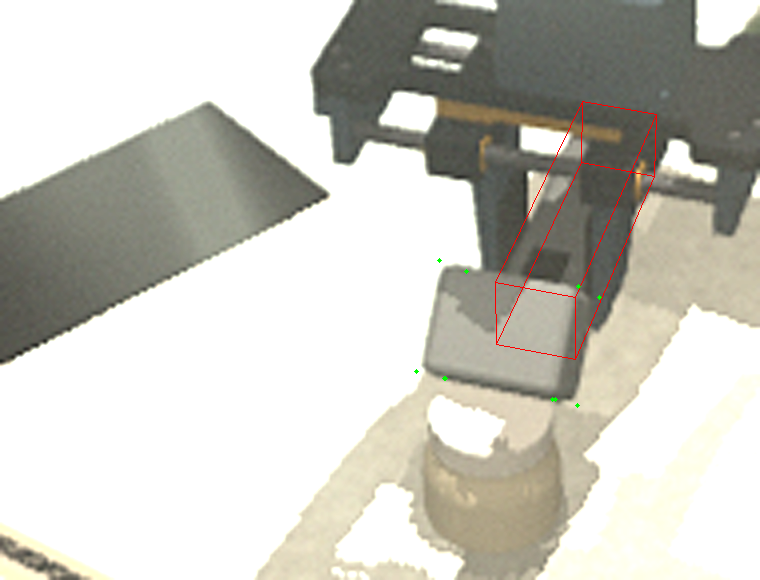

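The picture shows the head at scene (318,232) full frame, matching the model to within 2-3 px and level, so the aim error is small. I'll hold it for over 2 s.

Call:
drive_tool(
  plan=[
    [0,0,0,0,0,0,20],
    [0,0,0,0,0,0,20],
    [0,0,0,0,0,0,20],
    [0,0,0,0,0,0,20],
    [0,0,0,0,0,0,20],
    [0,0,0,0,0,0,20],
    [0,0,0,0,0,0,20],
    [0,0,0,0,0,0,20],
    [0,0,0,0,0,0,20],
    [0,0,0,0,0,0,20],
  ],
)

```text
time_s: 8.65
ee_pos: [533.1, 53.6, 197.8]
ee_rot: [-94.7, 89.8, -168.5]
force: [0.3, 0.3, -2.1]
gripper_width: 33.4
```

Call:
drive_tool(
  plan=[
    [0,0,0,0,0,0,20],
    [0,0,0,0,0,0,20],
    [0,0,0,0,0,0,20],
    [0,0,0,0,0,0,20],
    [0,0,0,0,0,0,20],
    [0,0,0,0,0,0,20],
    [0,0,0,0,0,0,20],
    [0,0,0,0,0,0,20],
    [0,0,0,0,0,0,20],
    [0,0,0,0,0,0,20],
  ],
)

```text
time_s: 9.9
ee_pos: [533.0, 53.6, 197.8]
ee_rot: [-94.4, 89.8, -168.3]
force: [0.6, -0.1, -3.0]
gripper_width: 33.9
```

Call:
drive_tool(
  plan=[
    [0,0,0,-8,-15,0,20],
    [0,0,-4,-20,-50,0,20],
    [0,0,-8,-33,-95,0,20],
    [0,0,-12,-46,-140,0,20],
    [0,0,-16,-58,-185,0,20],
    [0,0,-20,-70,-230,-10,20],
    [0,0,-24,-81,-272,-35,20],
    [0,0,-28,-91,-312,-70,20],
    [0,0,-31,-98,-348,-100,20],
    [0,0,-32,-101.2,-368.3,-118,20],
  ],
)

```text
time_s: 11.15
ee_pos: [430.1, -316.2, 78.5]
ee_rot: [-98.3, 89.7, 155.7]
force: [-0.1, 0.7, -1.0]
gripper_width: 33.8
```

```bash
python3 -c "
from workcell import *;from scipy.spatial.transform import Rotation as R
s=state();print(s['time_s'],s['ee_pos'],R.from_euler('xyz',s['ee_rot'],degrees=True).as_matrix().round(3),s['gripper_width'])"
```

```text
11.15 [ 430.06849895 -316.21302377   78.5285237 ] [[-0.004  0.961 -0.276]
 [ 0.002 -0.276 -0.961]
 [-1.    -0.005 -0.001]] 33.78489694253607
```

Call:
drive_tool(
  plan=[
    [0,0,0,1,1,-20,20],
    [0,0,0,1.7,1.5,-40,20],
    [0,0,0,1.7,1.5,-55,20],
    [0,0,0,1.7,1.5,-62,20],
    [0,0,0,1.7,1.5,-65,20],
    [0,0,0,1.7,1.5,-65,20],
  ],
)

```text
time_s: 11.9
ee_pos: [432.1, -314.8, 13.9]
ee_rot: [-96.4, 89.8, 157.7]
force: [0.0, -0.5, -1.5]
gripper_width: 33.8
```

Call:
drive_tool(
  plan=[
    [0,0,0,0,0,-1,20],
    [0,0,0,0,0,-2,20],
    [0,0,0,0,0,-2,20],
    [0,0,0,0,0,-2,20],
  ],
)

```text
time_s: 12.4
ee_pos: [432.1, -314.8, 12.0]
ee_rot: [-95.9, 89.8, 158.1]
force: [-0.2, 0.5, -1.2]
gripper_width: 33.8
```

Call:
drive_tool(
  plan=[
    [0,0,0,0,0,-1,20],
    [0,0,0,0,0,-2,20],
    [0,0,0,0,0,-2,20],
    [0,0,0,0,0,-2,20],
  ],
)

```text
time_s: 12.9
ee_pos: [432.1, -314.9, 10.4]
ee_rot: [-93.4, 89.8, 160.6]
force: [-2.2, 0.8, 5.0]
gripper_width: 33.9
```

Contact is felt, with force now +5 N upward. I'll dwell, release, and retreat straight up.

Call:
drive_tool(
  plan=[
    [0,0,0,0,0,0,20],
    [0,0,0,0,0,0,20],
    [0,0,0,0,0,0,20],
    [0,0,0,0,0,0,45],
    [0,0,0,0,0,0,65],
    [0,0,0,0,0,0,85],
    [0,0,0,0,0,0,91],
    [0,0,0,0,0,0,91],
    [0,0,0,0,0,0,91],
    [0,0,0,0,0,0,91],
  ],
)

```text
time_s: 14.15
ee_pos: [432.1, -314.9, 10.5]
ee_rot: [-93.1, 89.8, 160.9]
force: [-0.1, -1.1, -0.6]
gripper_width: 91.1
```

Call:
drive_tool(
  plan=[
    [0,0,0,0,0,15,91],
    [0,0,0,0,0,45,91],
    [0,0,0,0,0,90,91],
    [0,0,0,0,0,140,91],
    [0,0,0,-30,-30,180,91],
    [0,0,0,-70,-65,200,91],
    [0,0,0,-110,-100,200,91],
    [0,0,0,-150,-140,200,91],
    [0,0,0,-190,-180,200,91],
    [0,0,0,-190,-180,200,91],
  ],
)

```text
time_s: 15.4
ee_pos: [239.5, -497.2, 211.4]
ee_rot: [-61.6, 89.8, -167.9]
force: [-0.8, 1.3, -0.5]
gripper_width: 91.0
```

Run:
```python
from h import *
from workcell import *
fr=grab_frame("scene"); t=grab_frame("top")
st=state(); print(st["time_s"],st["ee_pos"],st["force"])
cv2.imwrite("pics/end.png",cv2.convertScaleAbs(t[:,:,::-1],alpha=1.5))
for n in ["scanner","mat","tall_can_label","short_can_label","jar","lid_tray"]:
    print(n,[(round(d['p'],2),[round(d['location'][0]*640),round(d['location'][1]*480)]) for d in place_of("top",n)][:3])
d=cv2.absdiff(cv2.imread("pics/top0.png"),t[:,:,::-1]).max(2)
for nm,(a,b,c,e) in dict(tall=(225,75,310,170),short=(338,75,410,155),jar=(305,208,345,245),tray=(148,225,205,300)).items(): print(nm,(d[b:e,a:c]>30).mean())
```

```text
15.5 [ 241.88009961 -494.84894938  211.08647785] [ 0.46196712  0.97735489 -0.17694228]
scanner [(0.79, [457, 256])]
mat [(0.64, [456, 255])]
tall_can_label [(0.97, [269, 126]), (0.58, [154, 377])]
short_can_label [(0.85, [375, 128])]
jar [(0.68, [327, 227])]
lid_tray [(0.8, [175, 260]), (0.67, [265, 125]), (0.34, [367, 130])]
tall 0.0
short 0.0
jar 0.0
tray 0.0
```

View pics/end.png

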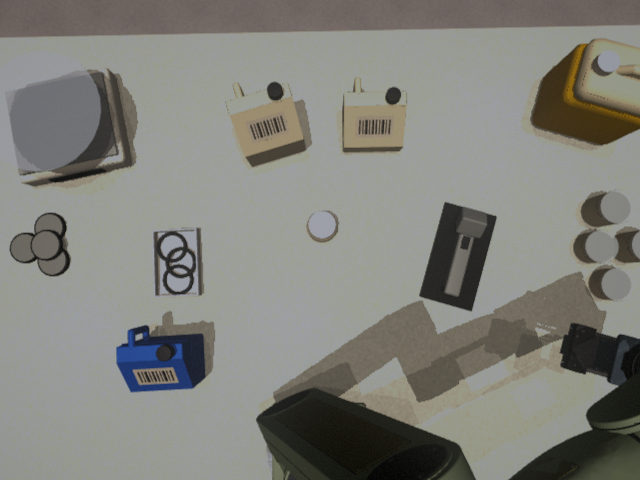

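The scanner lies centred on its mat at (458,255), aligned with it. The arm is clear, and the cans, jar and tray show no changed pixels.

```bash
python3 -c "
from workcell import env
print(env.job_done())"
```

```text
the job is handed in; nothing more can be done
None
```

The scanner was held on the tall can's label and is now back on its mat, let go. The job was handed in at about 15.5 s of the 51 s allowed, and no verdict was reported.

- **Aim:** I held the scanner still for about 2.6 s with its window 100 mm from the label. The aim error computed from the measured arm pose, the assumed grip offset and the measured label position was under 1 mm. The real error is probably 2–4 mm, given the calibration.
- **Set-down:** I lowered it until contact (about 5 N upward) while still gripping, then released. In the last top picture it lies centred on the mat, with the arm clear.
- **Other things:** The cans, jar and tray showed no changed pixels from start to end. The short can's label was never aimed at.
- **Checks that disagreed:**
  - Triangulated heights were 2–3 mm high at the two can caps and about 4–5 mm low at the mat corners.
  - My first mat fit had its scene corners swapped; I found and corrected this before moving.
  - The fingers were still closing at the end of the grasp call, so they finished during the next one. An overlay on the picture then showed the held scanner level and within about 3 mm of where it was expected.

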